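Find the weak shock mount and push its tag down

TASK

Three sprung shock mounts for the bench anvil stand in a test rack: going from the robot's left to its right, gently press each rubber pad down about a centimetre with the closed fingertips and let it spring back, to feel which is the softest. Then push the tag in front of the softest mount fully down flat and move clear, leaving the other two tags raised. Only press: do not lift or shift the mounts, and leave everything else where it is.

Things in the scene. Friction and masses are not known exactly. Their poses are not given: they have to be found in the camera images.
- rack: Plywood rack fixed to the bench, 190 mm (x) by 390 mm (y), board 12 mm thick; origin at the centre of its underside. Its x axis points away from the robot (turned up to 0.3 rad), y to the robot's left. Three bays in a row along y, 115 mm apart, between dark dividers and lips 8 mm high. One shock mount stands in each bay, pad on the far side, tag on the robot's side.
- bay_left (a point): Point on the board's top in the left bay (left and right as the robot sees them), in the rack's frame at x = 35, y = 115, z = 12 mm; the pad in this bay is centred within 4 mm of it. The pad's top is 62 mm above this point; the hinge of the bay's tag is 42 mm from it towards the robot (-x of the rack), 11 mm above it.
- bay_middle (a point): Point on the board's top in the middle bay (left and right as the robot sees them), in the rack's frame at x = 35, y = 0, z = 12 mm; the pad in this bay is centred within 4 mm of it. The pad's top is 62 mm above this point; the hinge of the bay's tag is 42 mm from it towards the robot (-x of the rack), 11 mm above it.
- bay_right (a point): Point on the board's top in the right bay (left and right as the robot sees them), in the rack's frame at x = 35, y = -115, z = 12 mm; the pad in this bay is centred within 4 mm of it. The pad's top is 62 mm above this point; the hinge of the bay's tag is 42 mm from it towards the robot (-x of the rack), 11 mm above it.
- mount_x: One of three like shock mounts, standing loose in the bays in any order: dark steel foot 132 x 66 x 5 mm, steel cup 60 mm across, coil spring, and a rubber-faced round pad 48 mm across, its top 62 mm above the underside; about 0.55 kg. Origin on the pad's axis at the foot's underside; x away from the robot. Its tag's hinge lies 42 mm from the origin towards the robot.
- mount_y: One of three like shock mounts, standing loose in the bays in any order: dark steel foot 132 x 66 x 5 mm, steel cup 60 mm across, coil spring, and a rubber-faced round pad 48 mm across, its top 62 mm above the underside; about 0.55 kg. Origin on the pad's axis at the foot's underside; x away from the robot. Its tag's hinge lies 42 mm from the origin towards the robot.
- mount_z: One of three like shock mounts, standing loose in the bays in any order: dark steel foot 132 x 66 x 5 mm, steel cup 60 mm across, coil spring, and a rubber-faced round pad 48 mm across, its top 62 mm above the underside; about 0.55 kg. Origin on the pad's axis at the foot's underside; x away from the robot. Its tag's hinge lies 42 mm from the origin towards the robot.
- pad_1 (a joint): How far the pad of one of the mounts is pressed straight down, m: 0 free, 0.016 at its stop; it springs back when let go. The numbers do not tell which mount it belongs to. The softest of the three pads takes about 4 N for 10 mm; the others about 9 N and 15 N.
- pad_2 (a joint): How far the pad of one of the mounts is pressed straight down, m: 0 free, 0.016 at its stop; it springs back when let go. The numbers do not tell which mount it belongs to. The softest of the three pads takes about 4 N for 10 mm; the others about 9 N and 15 N.
- pad_3 (a joint): How far the pad of one of the mounts is pressed straight down, m: 0 free, 0.016 at its stop; it springs back when let go. The numbers do not tell which mount it belongs to. The softest of the three pads takes about 4 N for 10 mm; the others about 9 N and 15 N.
- tag_p (a joint): Angle of one mount's tag, rad (the letters do not tell which mount's). Brass plate 50 x 30 x 4 mm, free end towards the robot, sloping up. 0 = raised 0.50 rad above level, free end about 47 mm above the bench; 0.50 = down level at its stop, upper face 25 mm above the bench. Starts at 0 to 0.06. Stiff hinge: it stays where left; 1 to 4 N down on its outer half moves it.
- tag_q (a joint): Angle of one mount's tag, rad (the letters do not tell which mount's). Brass plate 50 x 30 x 4 mm, free end towards the robot, sloping up. 0 = raised 0.50 rad above level, free end about 47 mm above the bench; 0.50 = down level at its stop, upper face 25 mm above the bench. Starts at 0 to 0.06. Stiff hinge: it stays where left; 1 to 4 N down on its outer half moves it.
- tag_r (a joint): Angle of one mount's tag, rad (the letters do not tell which mount's). Brass plate 50 x 30 x 4 mm, free end towards the robot, sloping up. 0 = raised 0.50 rad above level, free end about 47 mm above the bench; 0.50 = down level at its stop, upper face 25 mm above the bench. Starts at 0 to 0.06. Stiff hinge: it stays where left; 1 to 4 N down on its outer half moves it.
- bush: Brass bush, 20 mm across, 24 mm high, standing on the rack's divider between the left and middle tags; origin under its centre. Leave it alone.
- punch: Steel punch, 18 mm across, 43 mm high, standing on the rack's divider between the middle and right tags; origin under its centre. Leave it alone.
- hammer: Hammer lying on the bench to the left of the rack. Leave it alone.
- oil: Amber oil bottle, 48 mm across, 110 mm high, to the right of the rack. Leave it alone.
- spool: Copper spool, 60 mm across, 36 mm high, to the right of the rack. Leave it alone.
- bowl: Steel bowl, 100 mm across, 40 mm high, to the left of the rack. Leave it alone.
- driver: Screwdriver with a wooden handle, 200 mm long, lying to the right of the rack. Leave it alone.
Things that resemble listed ones, but are neither listed nor needed, are in the scene too. Leave any blue or pink look-alike of the mount_z alone.

How it is judged:
On the way, in this order (a step that is already met when the one before it is completed fails the run):
1. the left pad is pressed down at least 6 mm (horizontal distance between the grasp point and bay_left below 0.045 m and value of joint any of pad_1, pad_2, pad_3 above 0.006 m), for 0.05 s.
2. the middle pad is pressed down at least 6 mm (horizontal distance between the grasp point and bay_middle below 0.045 m and value of joint any of pad_1, pad_2, pad_3 above 0.006 m), for 0.05 s.
3. the right pad is pressed down at least 6 mm (horizontal distance between the grasp point and bay_right below 0.045 m and value of joint any of pad_1, pad_2, pad_3 above 0.006 m), for 0.05 s.
4. the tag of the softest mount is pushed down flat (value of joint tag_p above 0.38 rad and value of joint each of tag_q, tag_r below 0.15 rad), for 0.1 s.
At the end, for the whole second after the job is handed in: The tag of the softest mount is down (joint above 0.38 of 0.50 rad), the other two tags are still raised (below 0.15 rad), all pads have sprung back (within 3 mm) and all mounts stand upright in their bays (within 20 mm of the bay's centre) (all of step 4 and (horizontal distance between mount_x and bay_left below 0.02 m or horizontal distance between mount_x and bay_middle below 0.02 m or horizontal distance between mount_x and bay_right below 0.02 m) and (horizontal distance between mount_y and bay_left below 0.02 m or horizontal distance between mount_y and bay_middle below 0.02 m or horizontal distance between mount_y and bay_right below 0.02 m) and (horizontal distance between mount_z and bay_left below 0.02 m or horizontal distance between mount_z and bay_middle below 0.02 m or horizontal distance between mount_z and bay_right below 0.02 m) and angle between each of mount_x, mount_y, mount_z's own z axis and vertical below 0.1 rad and value of joint each of pad_1, pad_2, pad_3 below 0.003 m); the robot touches nothing.
It fails at once if the tag of a mount that is not the softest is pushed down (past 0.22 rad) (value of joint any of tag_q, tag_r above 0.22 rad).
It fails at once if a shock mount is lifted, carried or shoved (more than 15 mm) (distance of any of mount_x, mount_y, mount_z from where it was at the start of the episode above 0.015 m).
It fails at once if a pad or a tag is pressed roughly (more than 45 N) (contact force between any of mount_x, mount_y, mount_z and the arm above 45 N or contact force between any of mount_x, mount_y, mount_z, rack and the fingers above 45 N).
It fails at once if a bystander is moved more than 20 mm (distance of any of bush, punch, hammer, oil, spool, bowl, driver from where it was at the start of the episode above 0.02 m).
It also fails if it takes over 48 s, if anything falls off the work surface, if the arm or the gripper's body presses on something with over 40 N, if the wrist force passes 120 N, or if a joint passes its speed limit or range.

ROBOT

A 6-joint arm with a two-finger parallel gripper is mounted at the origin on the work surface. World frame = base frame: x ahead of the robot, y to its left, z up, the work surface at z = 0. Lengths are in m, angles in rad, forces in N, time in s.
With the tool pointing down it reaches from about 0.325 to 0.75 m from the base axis. Payload 7.6 kg.
Tool frame: the origin (TCP) lies at the very end of the fingers, on their centre line; the grasp point (between the pads) lies robot.pinch_z behind it (robot.pinch_z is the distance from the TCP to the grasp point, in m); x points along the fingers, y is the direction in which the jaws open and shut, and the axes are right-handed (so a half turn about x gives the same grasp; the last joint's range is limited). The gripper opens to 85 mm and grips with 20 to 120 N. Pads are 22 mm wide; open, the fingers measure 114 mm over their backs; the gripper's body (76 mm by 85 mm) begins 54 mm behind the grasp point. The pads swing forward as they close: fully open they stand 13 mm farther back than shut.
Start: joints at [1.081, 0.052, 1.401, -0, 1.689, -0.07], TCP at [0.214, 0.479, 0.207] pointing down, gripper open.
Joint ranges: [-2.9, 2.9], [-0.91, 2.17], [0.12, 2.37], [-1.06, 4.2], [0.26, 2.73], [-2.93, 2.93]. Speed limits (rad/s): [2.57, 2.57, 3.01, 3.14, 3.14, 3.14].

INTERFACE

Orientations are given as a unit quaternion [w, x, y, z].
In Python, from plant import robot gives the robot as it stands.
- The arm moves only by the tool carry_out, never from a script. Its argument "commands" is a list of rows, each an object with "slide": the shift along the world's x, y, z in m, a list of three; "roll": the turn about the world's z in degrees. In form: [{"slide": [x, y, z], "roll": roll}, ...]. A call has exactly 5 rows; each row shifts and turns the commanded pose from where the row before left it; what a row does not reach is not made up. A row lasts 1/10 s, in which the tool goes at most 50 mm and 8.59 degrees, less where a joint would pass 70% of its speed; a pose out of reach is approached as far as the arm can. A call is refused whole if a number of a shift passes 0.05 or a number of a turn 8.59, either way. A call with a gripper value outside its range is refused whole. "jaw" is the opening, from 0 (shut) to 1 (fully open), set as the call begins (left out, the last holds). The fingers move at their own pace and stop on an object; the grip force is fixed at half the most. Time passes only in rows, so rows that do not move let the fingers close, or fill a call up. It gives the time, the measured TCP pose, the force and the opening at its end, in the units of the state.
- robot.read_state(): the state, without advancing time (a new reading comes with each control period).
- robot.read_camera(name): name is "side" or "top"; returns the picture (384x512x3 uint8, red, green, blue); there is no depth.
- robot.get_calibration(name): a dict with "fx", "fy", "cx", "cy" (pixels), "world_to_cam" (4x4, takes a point from world to camera coordinates). Camera axes: x right, y up, looking along -z (the intrinsics and any distortion apply to the point x, -y, -z); pixel columns grow to the right and rows downward; lengths in m; the calibration is good to about 2 mm. A picture is of the moment at which its call begins. get_calibration takes no time and is no camera call.
- robot.sign_off(): hands the job in, once; it reports no verdict.
The state is a dict: "clock": time; "joints": joint angles; "dq": joint speeds; "effort": joint torques, N m; "tcp_pos": TCP position; "tool_rot": TCP orientation; "contact_force": force on the tool from outside, world axes, zero at the start; "ft_torque": the same for the moment, N m; "gripper_width": finger opening in m.
Only numpy, scipy, OpenCV 4.12 (cv2) and the standard library are available. Lean on these libraries where they do the work, as an engineer would, in place of code of your own. Each camera call takes 0.05 s, during which the arm holds its last target.

## Working session

There is one attempt and no reset: what is moved stays moved. The work goes in short steps, Python scripts to look and compute and a tool call to move; the robot and the scene stay as the last step left them, time stands still between calls to the robot, and variables do not carry over. Pictures are saved under pics/ and viewed, and the job is handed in when it is done.

Besides the shell and the picture viewer there is one more tool, called after "Request:" by a JSON object that holds its "method" and its "body", one argument or row to a line. carry_out: Moves the arm, as the interface text tells. Its arguments: {"type":"object","properties":{"commands":{"type":"array"},"jaw":{"type":"number"}},"required":["commands"]}

```bash
mkdir -p pics; ls
python3 - <<'E'
from plant import robot
import cv2
s=robot.read_state();print(s, robot.pinch_z)
for n in("top","side"):
    im=robot.read_camera(n);cv2.imwrite(f"pics/{n}0.png",im[:,:,::-1]);c=robot.get_calibration(n);print(n,c)
E
```

```text
pics
{'clock': 0.0, 'joints': array([ 1.08068237e+00,  5.28579353e-02,  1.40172307e+00,  1.05979196e-06,
        1.68859415e+00, -7.03225398e-02]), 'dq': array([-8.70558966e-05, -3.66884228e-04, -7.21681849e-05, -1.51252111e-03,
        7.37298635e-04,  8.20172019e-04]), 'effort': array([ 3.26765739e-04, -3.81668401e+01, -3.60186303e+01, -4.69781253e-05,
        6.14530101e-03,  7.15032957e-05]), 'tcp_pos': array([0.21380559, 0.47912447, 0.20656221]), 'tool_rot': array([ 0.69143236,  0.14679362,  0.69174255, -0.14786876]), 'contact_force': array([-0.04574361, -0.11911162, -0.17541628]), 'ft_torque': array([-0.00447481,  0.00089045,  0.03192468]), 'gripper_width': 0.0855731096427103} 0.0187
top {'fx': 444.516397731152, 'fy': 444.516397731152, 'cx': 259.90777103570457, 'cy': 182.94353324504533, 'world_to_cam': array([[-0.02487039, -0.99962537, -0.01142707, -0.00438736],
       [ 0.9873162 , -0.02635387,  0.15656369, -0.50125025],
       [-0.15680618, -0.00738833,  0.98760176, -1.52800847],
       [ 0.        ,  0.        ,  0.        ,  1.        ]])}
side {'fx': 495.56981509763807, 'fy': 495.56981509763807, 'cx': 250.67059880114633, 'cy': 189.52176266176065, 'world_to_cam': array([[ 0.91676498, -0.39913263, -0.01533344, -0.47527545],
       [ 0.23312049,  0.50349165,  0.83195613, -0.14494879],
       [-0.32434058, -0.76628278,  0.55462951, -1.31445334],
       [ 0.        ,  0.        ,  0.        ,  1.        ]])}
```

View pics/top0.png

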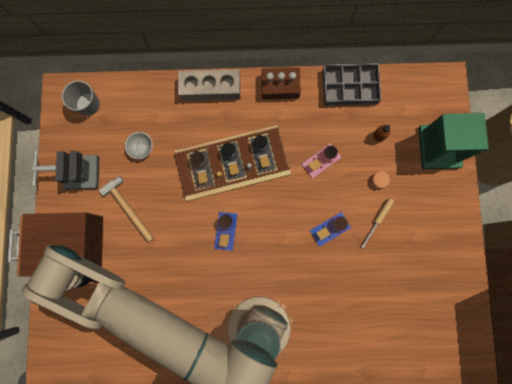

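View pics/side0.png

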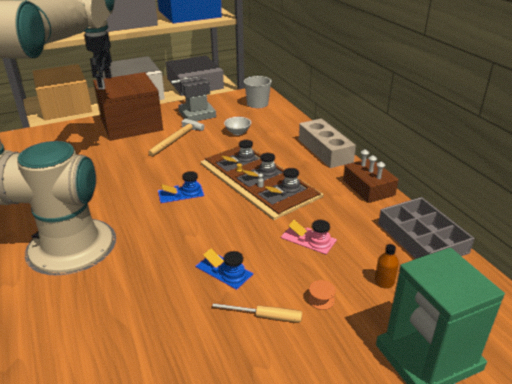

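The top view shows the rack near (235,162), with dark pads at about (197,156), (228,149) and (262,141). Three things could be mistaken for the mounts:
- blue at (226,225)
- blue at (330,228)
- pink at (322,160)

The description says the mounts stand in the rack's bays, so I choose those three. Next is a close crop to check.

Run:
```python
import cv2,numpy as np
t=cv2.imread("pics/top0.png")[120:205,165:300];cv2.imwrite("pics/topc.png",cv2.resize(t,None,fx=5.5,fy=5.5,interpolation=cv2.INTER_CUBIC))
t=cv2.imread("pics/side0.png")[130:220,195:330];cv2.imwrite("pics/sidec.png",cv2.resize(t,None,fx=5.5,fy=5.5,interpolation=cv2.INTER_CUBIC))
```

```text
(no output)
```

View pics/topc.png

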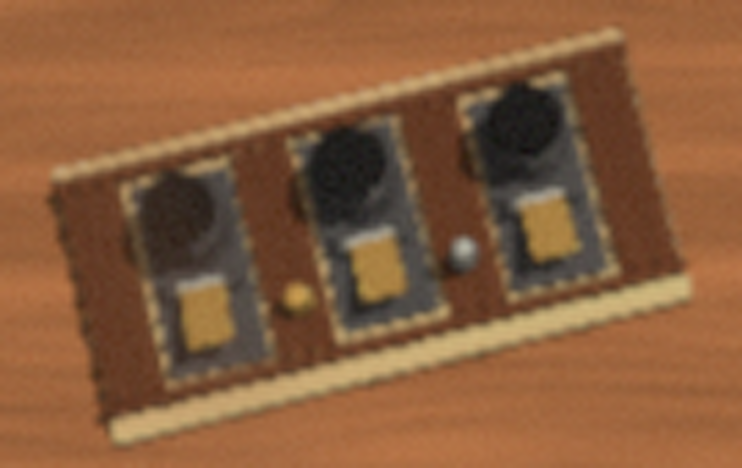

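View pics/sidec.png

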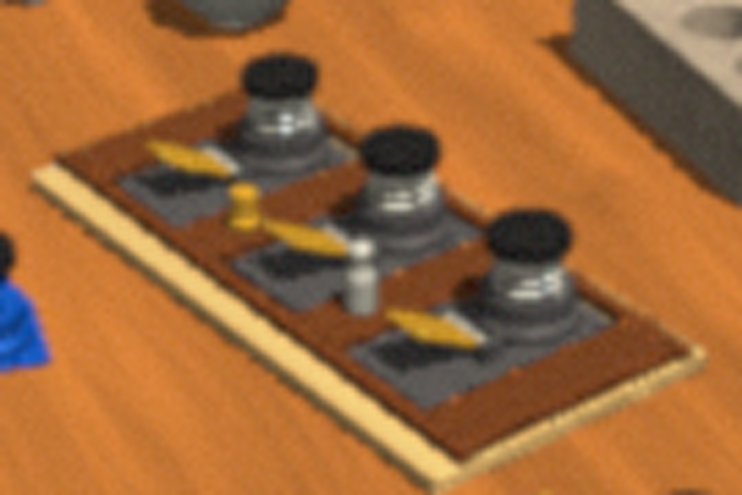

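```bash
cat > h.py <<'E'
import numpy as np
from plant import robot
def ray(n,u,v,z):
    c=robot.get_calibration(n);M=c["world_to_cam"];R,t=M[:3,:3],M[:3,3]
    d=R.T@np.array([(u-c["cx"])/c["fx"],-(v-c["cy"])/c["fy"],-1.]);o=-R.T@t
    return (o+d*(z-o[2])/d[2])[:2]
E
python3 - <<'E'
from h import *
import cv2
def tc(x,y):return ((x+.5)/5.5-.5+165,(y+.5)/5.5-.5+120)
def sc(x,y):return ((x+.5)/5.5-.5+195,(y+.5)/5.5-.5+130)
print("pads top");P=[]
for p in[(177,207),(346,162),(524,116)]:P.append(ray("top",*tc(*p),.074));print(P[-1].round(4))
print("pads side")
for p in[(280,74),(400,147),(529,229)]:print(ray("side",*sc(*p),.072).round(4))
d=P[0]-P[2];print("yaw pads",np.arctan2(-d[0],d[1]),np.linalg.norm(d))
print("tags")
for n,(x0,y0,x1,y1) in(("top",(165,120,300,205)),("side",(195,130,330,220))):
    im=cv2.imread(f"pics/{n}0.png");h=cv2.cvtColor(im,cv2.COLOR_BGR2HSV)
    m=cv2.inRange(h,(14,130,120),(28,255,255));mm=np.zeros_like(m);mm[y0:y1,x0:x1]=m[y0:y1,x0:x1]
    k,l,st,ce=cv2.connectedComponentsWithStats(mm)
    for i in range(1,k):
        if st[i,4]>12:print(n,st[i],ce[i].round(1),ray(n,*ce[i],.037).round(4))
print("corners")
for p,z in[((105,420),.02),((688,277),.02),((620,33),.02),((52,172),.02)]:print(ray("top",*tc(*p),z).round(4))
print("bush,punch")
for p,z in[((297,296),.04),((462,248),.06)]:print(ray("top",*tc(*p),z).round(4))
E
```

```text
pads top
[0.5921 0.2002]
[0.6183 0.0926]
[ 0.6452 -0.0211]
pads side
[0.5875 0.1981]
[0.6151 0.0894]
[ 0.6404 -0.02  ]
yaw pads 0.23569063263316034 0.22758277723053055
tags
top [260 156  10  11  80] [264.5 161.3] [ 0.579  -0.0354]
top [229 164  10  11  82] [233.3 168.7] [0.5549 0.0761]
top [217 171   6   5  23] [219.1 173.3] [0.5398 0.1266]
top [198 172   9  11  84] [202.  177.2] [0.5273 0.1873]
side [ 195  130  135   90 4148] [258.2 178.9] [0.5581 0.0323]
side [221 155  16   7  58] [227.9 157.9] [0.5209 0.1894]
side [237 163  21  13 109] [244.6 170.1] [0.5405 0.0965]
side [265 185  17   8  65] [272.2 188.9] [ 0.5728 -0.0347]
corners
[0.4644 0.2554]
[ 0.5483 -0.125 ]
[ 0.7139 -0.0858]
[0.6299 0.2907]
bush,punch
[0.539  0.1281]
[0.5635 0.0206]
```

Request:
{"method": "carry_out", "body": {
  "commands": [
    {"slide": [0.035, -0.026, 0], "roll": 7.4},
    {"slide": [0.035, -0.026, 0], "roll": 7.4},
    {"slide": [0.035, -0.026, 0], "roll": 7.4},
    {"slide": [0.035, -0.026, 0], "roll": 7.4},
    {"slide": [0.035, -0.026, 0], "roll": 7.4}
  ],
  "jaw": 0
}}

```text
clock: 0.6
tcp_pos: [0.39, 0.3481, 0.2071]
tool_rot: [0.702, -0.082, 0.703, 0.082]
contact_force: [0.7, -0.2, -0.1]
gripper_width: 0.0121
```

Request:
{"method": "carry_out", "body": {
  "commands": [
    {"slide": [0.035, -0.026, 0], "roll": 0},
    {"slide": [0.035, -0.026, 0], "roll": 0},
    {"slide": [0.035, -0.026, 0], "roll": 0},
    {"slide": [0.035, -0.026, 0], "roll": 0},
    {"slide": [0.035, -0.026, 0], "roll": 0}
  ]
}}

```text
clock: 1.1
tcp_pos: [0.5651, 0.2181, 0.2069]
tool_rot: [0.702, -0.08, 0.703, 0.08]
contact_force: [1.6, 1.3, -0.5]
gripper_width: -0.0002
```

Request:
{"method": "carry_out", "body": {
  "commands": [
    {"slide": [0.0265, -0.02, -0.01], "roll": 0},
    {"slide": [0, 0, -0.03], "roll": 0},
    {"slide": [0, 0, -0.03], "roll": 0},
    {"slide": [0, 0, 0], "roll": 0},
    {"slide": [0, 0, 0], "roll": 0}
  ]
}}

```text
clock: 1.6
tcp_pos: [0.5902, 0.1995, 0.1375]
tool_rot: [0.702, -0.08, 0.703, 0.08]
contact_force: [-0.7, -1.1, 0.6]
gripper_width: -0.0002
```

Run:
```python
from h import *
import cv2
a=robot.read_camera("side")[90:220,175:330,::-1];b=robot.read_camera("top")[110:240,165:320,::-1]
cv2.imwrite("pics/a1.png",cv2.resize(np.hstack([a,b]),None,fx=2.5,fy=2.5,interpolation=cv2.INTER_CUBIC))
```

```text
(no output)
```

View pics/a1.png

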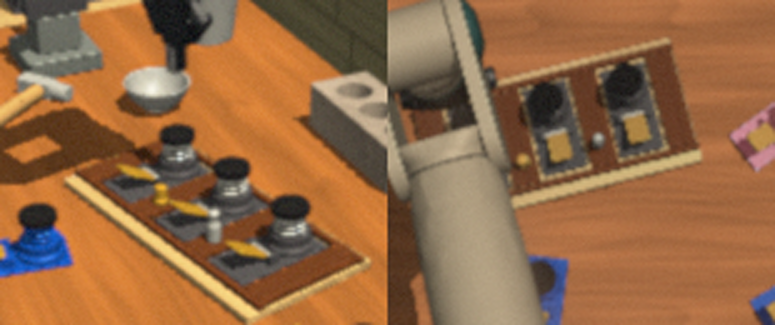

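The side crop shows the shut fingertip at (175,70), directly above the left pad at (177,133). The top view is hidden by the arm. I'm descending.

Request:
{"method": "carry_out", "body": {
  "commands": [
    {"slide": [0, 0, -0.03], "roll": 0},
    {"slide": [0, 0, -0.024], "roll": 0},
    {"slide": [0, 0, 0], "roll": 0},
    {"slide": [0, 0, 0], "roll": 0},
    {"slide": [0, 0, 0], "roll": 0}
  ]
}}

```text
clock: 2.2
tcp_pos: [0.5918, 0.1999, 0.0864]
tool_rot: [0.704, -0.08, 0.701, 0.08]
contact_force: [-0.1, 0.2, 0.4]
gripper_width: -0.0002
```

Request:
{"method": "carry_out", "body": {
  "commands": [
    {"slide": [0, 0, -0.004], "roll": 0},
    {"slide": [0, 0, -0.003], "roll": 0},
    {"slide": [0, 0, -0.003], "roll": 0},
    {"slide": [0, 0, 0], "roll": 0},
    {"slide": [0, 0, 0], "roll": 0}
  ]
}}

```text
clock: 2.7
tcp_pos: [0.5904, 0.1994, 0.0733]
tool_rot: [0.702, -0.08, 0.703, 0.08]
contact_force: [0.2, -0.3, 0.5]
gripper_width: -0.0001
```

Request:
{"method": "carry_out", "body": {
  "commands": [
    {"slide": [0, 0, -0.003], "roll": 0},
    {"slide": [0, 0, -0.002], "roll": 0},
    {"slide": [0, 0, 0], "roll": 0},
    {"slide": [0, 0, 0], "roll": 0},
    {"slide": [0, 0, 0], "roll": 0}
  ]
}}

```text
clock: 3.2
tcp_pos: [0.5905, 0.1995, 0.0686]
tool_rot: [0.703, -0.08, 0.703, 0.08]
contact_force: [0.0, -0.0, 1.2]
gripper_width: -0.0003
```

Request:
{"method": "carry_out", "body": {
  "commands": [
    {"slide": [0, 0, -0.003], "roll": 0},
    {"slide": [0, 0, -0.002], "roll": 0},
    {"slide": [0, 0, 0], "roll": 0},
    {"slide": [0, 0, 0], "roll": 0},
    {"slide": [0, 0, 0], "roll": 0}
  ]
}}

```text
clock: 3.7
tcp_pos: [0.5905, 0.1995, 0.0635]
tool_rot: [0.703, -0.08, 0.703, 0.08]
contact_force: [-0.3, -0.5, 0.3]
gripper_width: -0.0001
```

Run:
```python
from h import *
import cv2
for i in range(4):
    a=robot.read_camera("side");s=robot.read_state();print(s["contact_force"].round(2),s["tcp_pos"].round(4))
cv2.imwrite("pics/a2.png",cv2.resize(a[120:200,195:310,::-1],None,fx=6,fy=6,interpolation=cv2.INTER_CUBIC))
```

```text
[-0.31  0.14  0.07] [0.5905 0.1994 0.0635]
[-0.19  0.27  0.75] [0.5905 0.1994 0.0635]
[0.69 0.12 0.31] [0.5905 0.1994 0.0635]
[-0.62 -0.55 -0.27] [0.5905 0.1995 0.0635]
```

View pics/a2.png

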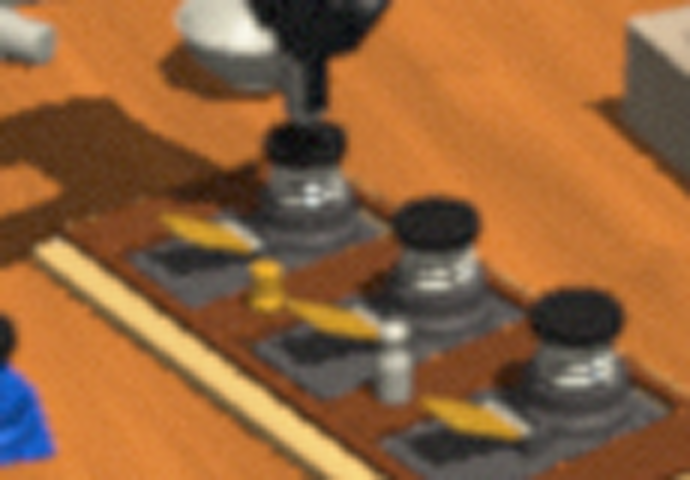

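The tip is at the left pad's top edge, crop (305,120), with no clear compression and force near 0. I'll keep going in small steps until I see contact.

Request:
{"method": "carry_out", "body": {
  "commands": [
    {"slide": [0, 0, -0.001], "roll": 0},
    {"slide": [0, 0, -0.001], "roll": 0},
    {"slide": [0, 0, -0.001], "roll": 0},
    {"slide": [0, 0, 0], "roll": 0},
    {"slide": [0, 0, 0], "roll": 0}
  ]
}}

```text
clock: 4.4
tcp_pos: [0.5904, 0.1994, 0.0603]
tool_rot: [0.703, -0.08, 0.703, 0.08]
contact_force: [0.5, -0.1, -0.3]
gripper_width: -0.0001
```

Request:
{"method": "carry_out", "body": {
  "commands": [
    {"slide": [0, 0, -0.001], "roll": 0},
    {"slide": [0, 0, -0.001], "roll": 0},
    {"slide": [0, 0, -0.001], "roll": 0},
    {"slide": [0, 0, 0], "roll": 0},
    {"slide": [0, 0, 0], "roll": 0}
  ]
}}

```text
clock: 4.9
tcp_pos: [0.5905, 0.1994, 0.0574]
tool_rot: [0.703, -0.08, 0.703, 0.08]
contact_force: [0.7, 0.2, -0.2]
gripper_width: 0.0002
```

```bash
cat >> h.py <<'E'
import cv2
def look(f,n=4):
    for i in range(n):
        a=robot.read_camera("side");s=robot.read_state();print(s["contact_force"].round(2),s["tcp_pos"].round(4))
    cv2.imwrite(f"pics/{f}.png",cv2.resize(a[120:200,195:310,::-1],None,fx=6,fy=6,interpolation=cv2.INTER_CUBIC))
E
python3 -c "
from h import *
look('a3')"
```

```text
[0.52 0.34 0.7 ] [0.5905 0.1994 0.0574]
[ 0.69 -0.16 -0.19] [0.5905 0.1995 0.0575]
[-0.23  0.6   0.4 ] [0.5905 0.1994 0.0575]
[0.3  0.36 0.41] [0.5905 0.1994 0.0575]
```

View pics/a3.png

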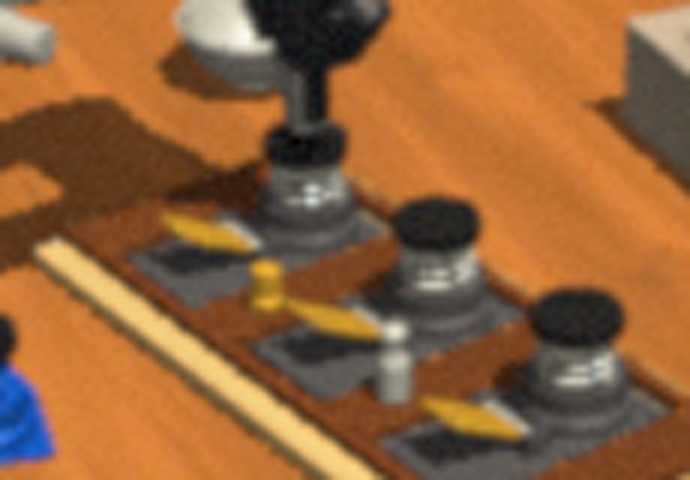

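Run:
```python
from h import *
def proj(n,p):
    c=robot.get_calibration(n);M=c["world_to_cam"];q=M[:3,:3]@p+M[:3,3]
    return np.array([c["cx"]+c["fx"]*q[0]/-q[2], c["cy"]-c["fy"]*q[1]/-q[2]])
for p in [(.5905,.1995,.0575),(.5905,.1995,.0675),(.5905,.1995,.074),(.5905,.1995,.012)]:
    u=proj("side",np.array(p));print(p,u,(u-[195,120])*6)
```

```text
(0.5905, 0.1995, 0.0575) [246.27390726 146.57547382] [307.64344356 159.45284289]
(0.5905, 0.1995, 0.0675) [246.21200242 143.88577174] [307.27201455 143.31463045]
(0.5905, 0.1995, 0.074) [246.17153667 142.12757582] [307.02922001 132.7654549 ]
(0.5905, 0.1995, 0.012) [246.55032654 158.58561008] [309.30195923 231.5136605 ]
```

The tip appears about 18 mm higher than the reported TCP: crop row 130, against 159 predicted. So it is only now reaching the pad, and I'll detect contact by force.

Request:
{"method": "carry_out", "body": {
  "commands": [
    {"slide": [0, 0, -0.001], "roll": 0},
    {"slide": [0, 0, -0.001], "roll": 0},
    {"slide": [0, 0, -0.001], "roll": 0},
    {"slide": [0, 0, 0], "roll": 0},
    {"slide": [0, 0, 0], "roll": 0}
  ]
}}

```text
clock: 5.6
tcp_pos: [0.5904, 0.1994, 0.0543]
tool_rot: [0.703, -0.08, 0.703, 0.08]
contact_force: [-0.6, -0.4, -0.5]
gripper_width: -0.0001
```

Request:
{"method": "carry_out", "body": {
  "commands": [
    {"slide": [0, 0, -0.001], "roll": 0},
    {"slide": [0, 0, -0.001], "roll": 0},
    {"slide": [0, 0, -0.001], "roll": 0},
    {"slide": [0, 0, 0], "roll": 0},
    {"slide": [0, 0, 0], "roll": 0}
  ]
}}

```text
clock: 6.1
tcp_pos: [0.5904, 0.1994, 0.0514]
tool_rot: [0.703, -0.08, 0.703, 0.08]
contact_force: [0.7, -0.3, -0.7]
gripper_width: -0.0002
```

```bash
python3 -c "
from h import *
look('a4')"
```

```text
[0.08 0.41 0.76] [0.5905 0.1994 0.0514]
[-0.09 -0.24 -0.82] [0.5905 0.1994 0.0514]
[0.15 0.09 0.87] [0.5905 0.1995 0.0515]
[-0.4  -0.45  0.03] [0.5905 0.1995 0.0515]
```

View pics/a4.png

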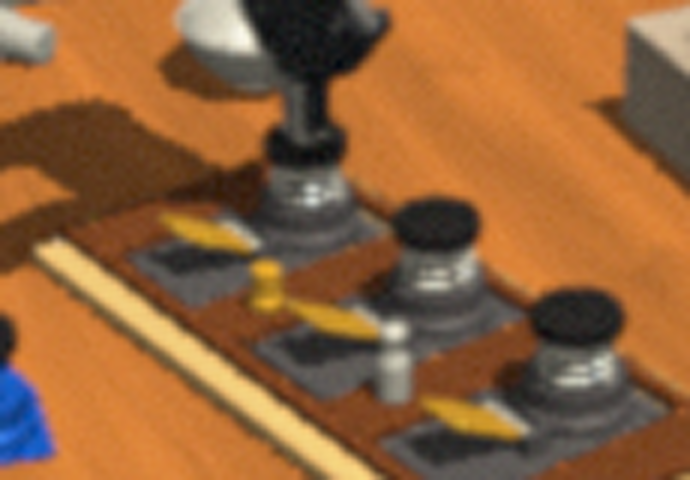

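Request:
{"method": "carry_out", "body": {
  "commands": [
    {"slide": [0, 0, -0.001], "roll": 0},
    {"slide": [0, 0, -0.001], "roll": 0},
    {"slide": [0, 0, -0.001], "roll": 0},
    {"slide": [0, 0, 0], "roll": 0},
    {"slide": [0, 0, 0], "roll": 0}
  ]
}}

```text
clock: 6.8
tcp_pos: [0.5906, 0.1995, 0.0486]
tool_rot: [0.703, -0.08, 0.703, 0.08]
contact_force: [0.4, 0.1, 1.7]
gripper_width: 0.0001
```

Request:
{"method": "carry_out", "body": {
  "commands": [
    {"slide": [0, 0, -0.001], "roll": 0},
    {"slide": [0, 0, -0.001], "roll": 0},
    {"slide": [0, 0, -0.001], "roll": 0},
    {"slide": [0, 0, 0], "roll": 0},
    {"slide": [0, 0, 0], "roll": 0}
  ]
}}

```text
clock: 7.3
tcp_pos: [0.5906, 0.1995, 0.0457]
tool_rot: [0.703, -0.08, 0.702, 0.08]
contact_force: [-0.8, -0.3, 4.3]
gripper_width: -0.0001
```

```bash
python3 -c "
from h import *
look('a5')"
```

```text
[-0.86  0.3   3.91] [0.5906 0.1995 0.0456]
[-0.96  0.85  4.23] [0.5906 0.1995 0.0456]
[-0.8   0.23  3.48] [0.5906 0.1995 0.0456]
[-0.31 -0.85  5.04] [0.5906 0.1995 0.0456]
```

View pics/a5.png

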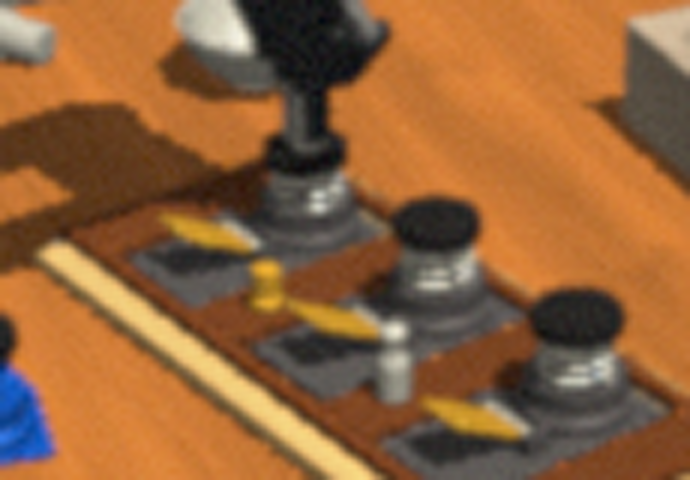

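Contact shows at a reported z of about 0.050, about 24 mm below nominal. The pad has visibly gone down slightly. Pressing further.

Request:
{"method": "carry_out", "body": {
  "commands": [
    {"slide": [0, 0, -0.001], "roll": 0},
    {"slide": [0, 0, -0.001], "roll": 0},
    {"slide": [0, 0, -0.001], "roll": 0},
    {"slide": [0, 0, 0], "roll": 0},
    {"slide": [0, 0, 0], "roll": 0}
  ]
}}

```text
clock: 8.0
tcp_pos: [0.5906, 0.1995, 0.0428]
tool_rot: [0.703, -0.08, 0.702, 0.08]
contact_force: [-1.0, -0.3, 6.5]
gripper_width: -0.0001
```

```bash
python3 -c "
from h import *
look('a6',3)"
```

```text
[-1.53  0.08  6.54] [0.5906 0.1995 0.0428]
[-1.58 -0.73  5.79] [0.5906 0.1995 0.0428]
[-1.58 -0.2   7.15] [0.5906 0.1995 0.0428]
```

Request:
{"method": "carry_out", "body": {
  "commands": [
    {"slide": [0, 0, -0.001], "roll": 0},
    {"slide": [0, 0, -0.001], "roll": 0},
    {"slide": [0, 0, -0.001], "roll": 0},
    {"slide": [0, 0, 0], "roll": 0},
    {"slide": [0, 0, 0], "roll": 0}
  ]
}}

```text
clock: 8.65
tcp_pos: [0.5907, 0.1995, 0.0402]
tool_rot: [0.703, -0.08, 0.702, 0.08]
contact_force: [-2.7, -0.5, 8.1]
gripper_width: -0.0001
```

```bash
python3 -c "
from h import *
look('a7',3)"
```

```text
[-2.55 -0.86  8.85] [0.5907 0.1995 0.0402]
[-2.48 -1.25  8.97] [0.5907 0.1995 0.0403]
[-3.19  0.19  8.45] [0.5906 0.1995 0.0402]
```

View pics/a7.png

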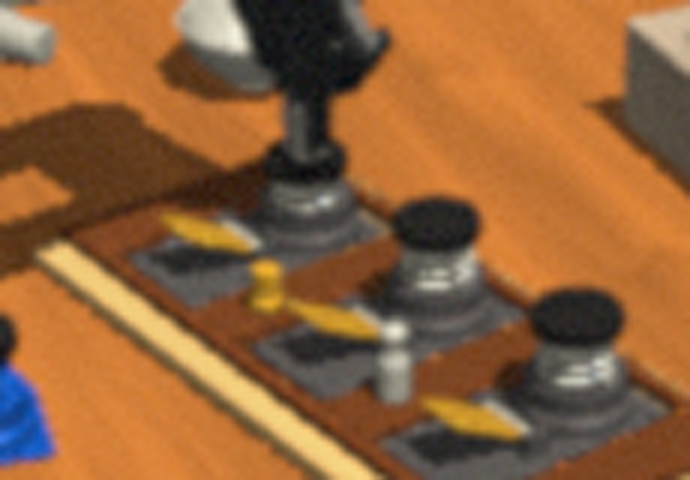

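The left mount reads about 0.83 N/mm, so about 8.7 N at 10 mm: the medium one. Now I lift and go to the middle.

Request:
{"method": "carry_out", "body": {
  "commands": [
    {"slide": [0, 0, 0.01], "roll": 0},
    {"slide": [0, 0, 0.02], "roll": 0},
    {"slide": [0, 0, 0.02], "roll": 0},
    {"slide": [0.006, -0.027, 0], "roll": 0},
    {"slide": [0.0065, -0.027, 0], "roll": 0}
  ]
}}

```text
clock: 9.3
tcp_pos: [0.6029, 0.1454, 0.0896]
tool_rot: [0.703, -0.08, 0.702, 0.08]
contact_force: [-0.0, -0.2, -0.0]
gripper_width: 0.0003
```

Request:
{"method": "carry_out", "body": {
  "commands": [
    {"slide": [0.007, -0.027, 0], "roll": 0},
    {"slide": [0.007, -0.0275, 0], "roll": 0},
    {"slide": [0, 0, 0], "roll": 0},
    {"slide": [0, 0, 0], "roll": 0},
    {"slide": [0, 0, 0], "roll": 0}
  ]
}}

```text
clock: 9.8
tcp_pos: [0.6165, 0.0918, 0.0889]
tool_rot: [0.702, -0.08, 0.703, 0.08]
contact_force: [-1.0, -0.5, -0.4]
gripper_width: 0.0001
```

```bash
python3 -c "
from h import *
look('b1',1)"
```

```text
[ 0.58  0.75 -0.03] [0.6166 0.092  0.0891]
```

View pics/b1.png

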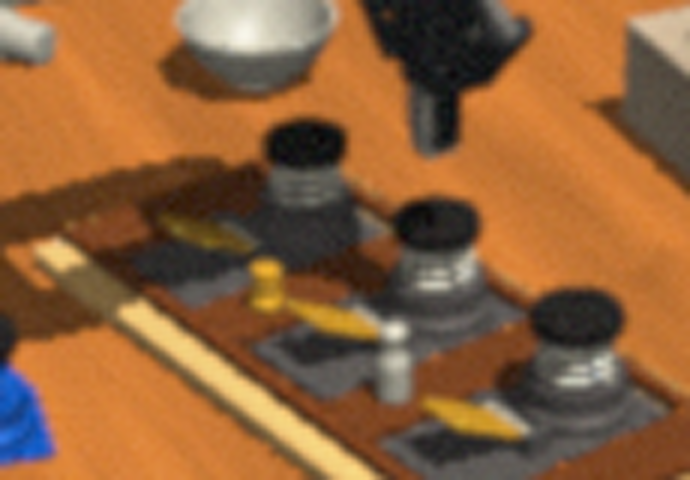

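The left pad has sprung back. The tip at (433,150) is above the middle pad at (437,213).

Request:
{"method": "carry_out", "body": {
  "commands": [
    {"slide": [0, 0, -0.02], "roll": 0},
    {"slide": [0, 0, -0.013], "roll": 0},
    {"slide": [0, 0, -0.002], "roll": 0},
    {"slide": [0, 0, 0], "roll": 0},
    {"slide": [0, 0, 0], "roll": 0}
  ]
}}

```text
clock: 10.35
tcp_pos: [0.6174, 0.0912, 0.0552]
tool_rot: [0.703, -0.08, 0.702, 0.08]
contact_force: [0.1, -0.1, 0.6]
gripper_width: 0.0001
```

Request:
{"method": "carry_out", "body": {
  "commands": [
    {"slide": [0, 0, -0.002], "roll": 0},
    {"slide": [0, 0, -0.002], "roll": 0},
    {"slide": [0, 0, -0.002], "roll": 0},
    {"slide": [0, 0, 0], "roll": 0},
    {"slide": [0, 0, 0], "roll": 0}
  ]
}}

```text
clock: 10.85
tcp_pos: [0.6172, 0.0909, 0.0489]
tool_rot: [0.703, -0.08, 0.702, 0.08]
contact_force: [0.4, 0.2, 2.6]
gripper_width: -0.0001
```

```bash
python3 -c "
from h import *
look('b2',3)"
```

```text
[ 0.22 -0.16  3.04] [0.6172 0.091  0.0489]
[ 0.1  -0.17  2.4 ] [0.6172 0.091  0.0489]
[0.47 0.01 2.41] [0.6172 0.0909 0.0488]
```

Request:
{"method": "carry_out", "body": {
  "commands": [
    {"slide": [0, 0, -0.0015], "roll": 0},
    {"slide": [0, 0, -0.0015], "roll": 0},
    {"slide": [0, 0, -0.0015], "roll": 0},
    {"slide": [0, 0, 0], "roll": 0},
    {"slide": [0, 0, 0], "roll": 0}
  ]
}}

```text
clock: 11.5
tcp_pos: [0.6173, 0.0909, 0.045]
tool_rot: [0.703, -0.08, 0.702, 0.08]
contact_force: [-2.4, -0.0, 7.2]
gripper_width: 0.0
```

```bash
python3 -c "
from h import *
look('b3',3)"
```

```text
[-1.11  0.31  7.9 ] [0.6173 0.091  0.0449]
[-1.94 -0.56  8.  ] [0.6173 0.091  0.0449]
[-2.06 -1.1   8.85] [0.6173 0.091  0.0449]
```

View pics/b3.png

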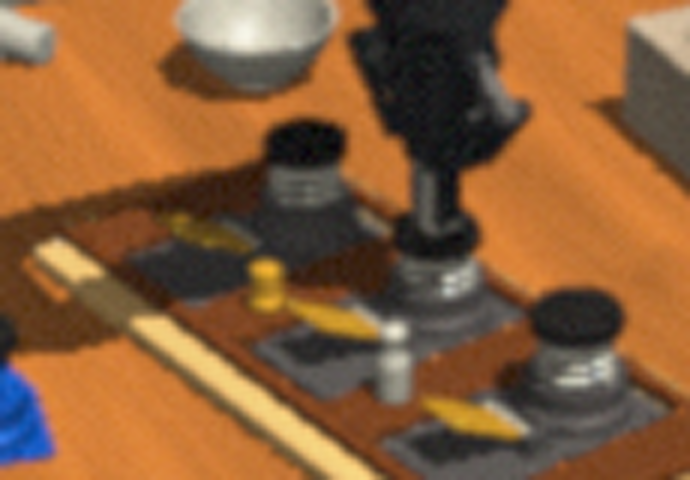

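The slope is about 1.45 N/mm, so the middle one is stiff, pressed about 5.7 mm so far. Another 4 mm gives a clear press.

Request:
{"method": "carry_out", "body": {
  "commands": [
    {"slide": [0, 0, -0.0015], "roll": 0},
    {"slide": [0, 0, -0.0015], "roll": 0},
    {"slide": [0, 0, -0.0015], "roll": 0},
    {"slide": [0, 0, 0], "roll": 0},
    {"slide": [0, 0, 0], "roll": 0}
  ]
}}

```text
clock: 12.15
tcp_pos: [0.6174, 0.091, 0.0414]
tool_rot: [0.703, -0.08, 0.702, 0.08]
contact_force: [-4.7, -0.9, 12.9]
gripper_width: 0.0
```

Request:
{"method": "carry_out", "body": {
  "commands": [
    {"slide": [0, 0, 0.015], "roll": 0},
    {"slide": [0, 0, 0.015], "roll": 0},
    {"slide": [0, 0, 0.015], "roll": 0},
    {"slide": [0.006, -0.027, 0], "roll": 0},
    {"slide": [0.0065, -0.028, 0], "roll": 0}
  ]
}}

```text
clock: 12.65
tcp_pos: [0.6297, 0.036, 0.0856]
tool_rot: [0.703, -0.08, 0.702, 0.08]
contact_force: [-1.3, 0.2, 0.1]
gripper_width: -0.0001
```

Request:
{"method": "carry_out", "body": {
  "commands": [
    {"slide": [0.0065, -0.028, 0], "roll": 0},
    {"slide": [0.0065, -0.0285, 0], "roll": 0},
    {"slide": [0, 0, 0], "roll": 0},
    {"slide": [0, 0, 0], "roll": 0},
    {"slide": [0, 0, 0], "roll": 0}
  ]
}}

```text
clock: 13.15
tcp_pos: [0.6423, -0.0197, 0.0845]
tool_rot: [0.702, -0.08, 0.703, 0.08]
contact_force: [-0.2, 0.8, 0.1]
gripper_width: 0.0001
```

```bash
python3 -c "
from h import *
look('c1',1)"
```

```text
[-0.66 -0.12  0.31] [ 0.6423 -0.0195  0.0845]
```

View pics/c1.png

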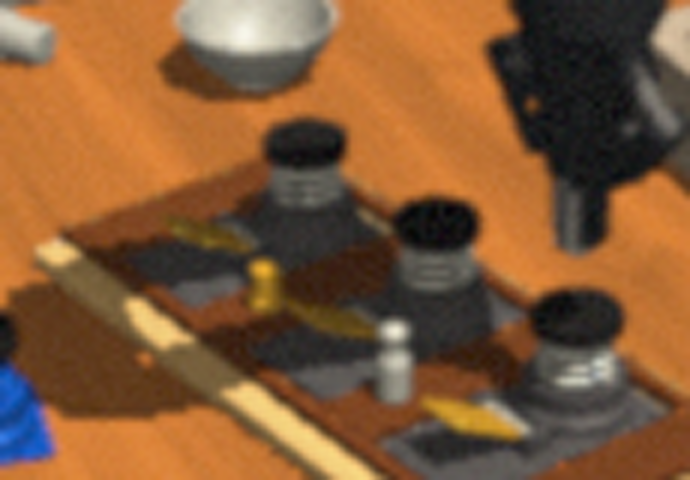

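The middle pad has sprung back. The tip at (580,245) is above the right pad at (578,305).

Request:
{"method": "carry_out", "body": {
  "commands": [
    {"slide": [0, 0, -0.02], "roll": 0},
    {"slide": [0, 0, -0.008], "roll": 0},
    {"slide": [0, 0, -0.002], "roll": 0},
    {"slide": [0, 0, 0], "roll": 0},
    {"slide": [0, 0, 0], "roll": 0}
  ]
}}

```text
clock: 13.7
tcp_pos: [0.6428, -0.0204, 0.0553]
tool_rot: [0.703, -0.08, 0.702, 0.08]
contact_force: [0.5, -0.8, 0.4]
gripper_width: 0.0001
```

Request:
{"method": "carry_out", "body": {
  "commands": [
    {"slide": [0, 0, -0.002], "roll": 0},
    {"slide": [0, 0, -0.002], "roll": 0},
    {"slide": [0, 0, -0.002], "roll": 0},
    {"slide": [0, 0, 0], "roll": 0},
    {"slide": [0, 0, 0], "roll": 0}
  ]
}}

```text
clock: 14.2
tcp_pos: [0.6425, -0.0206, 0.0485]
tool_rot: [0.703, -0.08, 0.703, 0.08]
contact_force: [-0.0, 0.1, 1.1]
gripper_width: -0.0001
```

Request:
{"method": "carry_out", "body": {
  "commands": [
    {"slide": [0, 0, -0.0015], "roll": 0},
    {"slide": [0, 0, -0.0015], "roll": 0},
    {"slide": [0, 0, -0.0015], "roll": 0},
    {"slide": [0, 0, 0], "roll": 0},
    {"slide": [0, 0, 0], "roll": 0}
  ]
}}

```text
clock: 14.7
tcp_pos: [0.6426, -0.0206, 0.0441]
tool_rot: [0.703, -0.08, 0.703, 0.08]
contact_force: [-0.2, -0.3, 2.6]
gripper_width: -0.0
```

Request:
{"method": "carry_out", "body": {
  "commands": [
    {"slide": [0, 0, -0.0015], "roll": 0},
    {"slide": [0, 0, -0.0015], "roll": 0},
    {"slide": [0, 0, -0.0015], "roll": 0},
    {"slide": [0, 0, 0], "roll": 0},
    {"slide": [0, 0, 0], "roll": 0}
  ]
}}

```text
clock: 15.2
tcp_pos: [0.6426, -0.0206, 0.0396]
tool_rot: [0.703, -0.08, 0.702, 0.08]
contact_force: [-1.1, 0.0, 4.6]
gripper_width: -0.0003
```

```bash
python3 -c "
from h import *
look('c2',3)"
```

```text
[ 0.77 -1.35  4.53] [ 0.6426 -0.0206  0.0396]
[0.57 0.02 3.51] [ 0.6426 -0.0206  0.0396]
[-0.2  -0.32  3.47] [ 0.6426 -0.0206  0.0396]
```

View pics/c2.png

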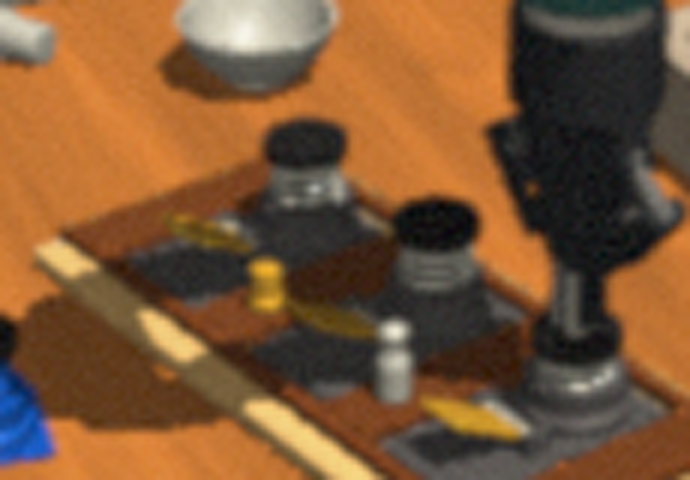

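The right mount reads about 0.37 N/mm, about 4 N at 10 mm. That compares with about 9 N left and 14.5 N middle, so the right one is softest. The tag point is about (0.565,-0.045), offset a little away from the punch.

Request:
{"method": "carry_out", "body": {
  "commands": [
    {"slide": [0, 0, 0.015], "roll": 0},
    {"slide": [0, 0, 0.015], "roll": 0},
    {"slide": [0, 0, 0.015], "roll": 0},
    {"slide": [-0.026, -0.008, 0], "roll": 0},
    {"slide": [-0.026, -0.008, 0], "roll": 0}
  ]
}}

```text
clock: 15.85
tcp_pos: [0.5905, -0.0366, 0.0861]
tool_rot: [0.703, -0.08, 0.702, 0.08]
contact_force: [-0.2, -0.1, -0.4]
gripper_width: 0.0002
```

Request:
{"method": "carry_out", "body": {
  "commands": [
    {"slide": [-0.026, -0.0085, 0], "roll": 0},
    {"slide": [0, 0, -0.02], "roll": 0},
    {"slide": [0, 0, -0.02], "roll": 0},
    {"slide": [0, 0, 0], "roll": 0},
    {"slide": [0, 0, 0], "roll": 0}
  ]
}}

```text
clock: 16.35
tcp_pos: [0.5648, -0.045, 0.0455]
tool_rot: [0.703, -0.08, 0.702, 0.08]
contact_force: [-0.3, -0.8, 0.1]
gripper_width: -0.0004
```

```bash
python3 -c "
from h import *
look('d1',1)
cv2.imwrite('pics/d1t.png',cv2.resize(robot.read_camera('top')[120:220,180:330,::-1],None,fx=5,fy=5))"
```

```text
[ 0.48 -0.37  0.53] [ 0.5653 -0.0451  0.046 ]
```

View pics/d1.png

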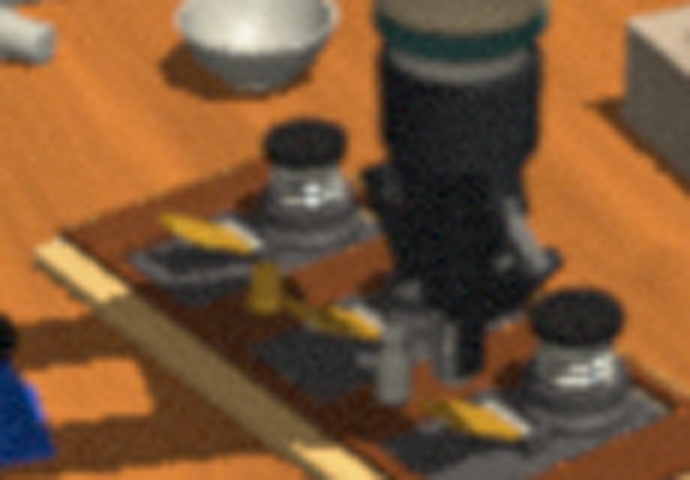

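View pics/d1t.png

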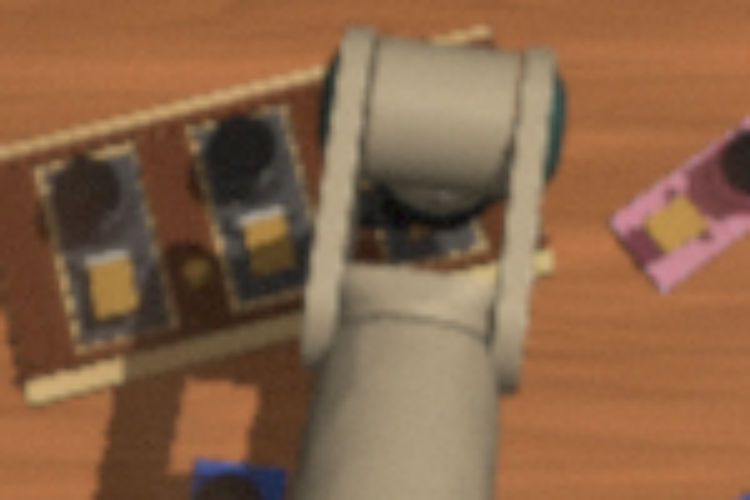

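Run:
```python
from h import *
c=robot.get_calibration("side");M=c["world_to_cam"]
def P(p):
    q=M[:3,:3]@np.array(p)+M[:3,3];return ((np.array([c["cx"]-c["fx"]*q[0]/q[2],c["cy"]+c["fy"]*q[1]/q[2]])-[195,120])*6+2.5).round()
for p in[(.5653,-.0451,.0455),(.5653,-.0451,.0685),(.5653,-.0451,.045),(.6026,-.03,.023),(.5600,-.0400,.047),(.5635,.0206,.02),(.5635,.0206,.063)]:print(p,P(p))
```

```text
(0.5653, -0.0451, 0.0455) [461. 416.]
(0.5653, -0.0451, 0.0685) [462. 376.]
(0.5653, -0.0451, 0.045) [461. 416.]
(0.6026, -0.03, 0.023) [516. 421.]
(0.56, -0.04, 0.047) [447. 410.]
(0.5635, 0.0206, 0.02) [401. 393.]
(0.5635, 0.0206, 0.063) [401. 321.]
```

The tip pixel (465,375) matches its prediction of (462,376) with the 23 mm offset, and it sits over the tag's outer half. Descending.

Request:
{"method": "carry_out", "body": {
  "commands": [
    {"slide": [0, 0, -0.01], "roll": 0},
    {"slide": [0, 0, -0.008], "roll": 0},
    {"slide": [0, 0, -0.004], "roll": 0},
    {"slide": [0, 0, -0.003], "roll": 0},
    {"slide": [0, 0, 0], "roll": 0}
  ]
}}

```text
clock: 16.95
tcp_pos: [0.5642, -0.045, 0.0188]
tool_rot: [0.702, -0.08, 0.703, 0.08]
contact_force: [-0.4, -0.1, 0.6]
gripper_width: 0.0
```

Request:
{"method": "carry_out", "body": {
  "commands": [
    {"slide": [0, 0, -0.002], "roll": 0},
    {"slide": [0, 0, -0.002], "roll": 0},
    {"slide": [0, 0, -0.002], "roll": 0},
    {"slide": [0, 0, 0], "roll": 0},
    {"slide": [0, 0, 0], "roll": 0}
  ]
}}

```text
clock: 17.45
tcp_pos: [0.5645, -0.045, 0.0133]
tool_rot: [0.703, -0.08, 0.703, 0.08]
contact_force: [0.1, -0.3, -0.3]
gripper_width: 0.0002
```

```bash
python3 -c "
from h import *
look('d2',2)"
```

```text
[ 0.01 -0.5   0.02] [ 0.5645 -0.045   0.0134]
[ 0.47 -0.26  0.4 ] [ 0.5645 -0.045   0.0134]
```

View pics/d2.png

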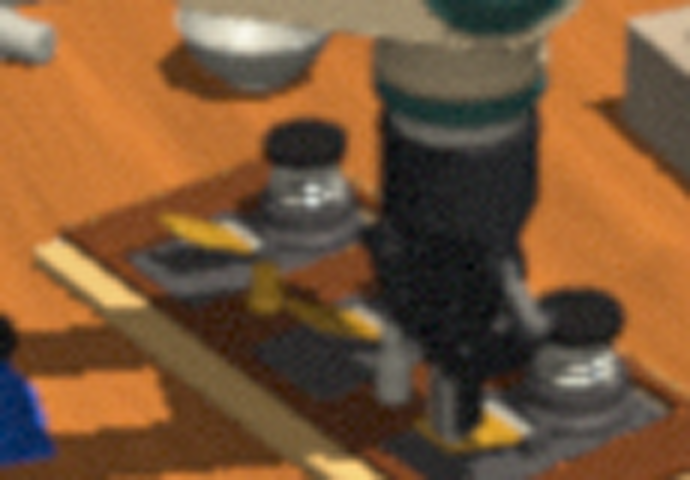

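The tip, near (455,438), is now on the tag. There is no other force, and the punch at (395,370) is unmoved.

Request:
{"method": "carry_out", "body": {
  "commands": [
    {"slide": [0, 0, -0.002], "roll": 0},
    {"slide": [0, 0, -0.002], "roll": 0},
    {"slide": [0, 0, -0.001], "roll": 0},
    {"slide": [0, 0, 0], "roll": 0},
    {"slide": [0, 0, 0], "roll": 0}
  ]
}}

```text
clock: 18.05
tcp_pos: [0.5644, -0.045, 0.0083]
tool_rot: [0.703, -0.08, 0.703, 0.08]
contact_force: [0.1, 1.0, -0.2]
gripper_width: 0.0003
```

```bash
python3 -c "
from h import *
look('d3',2)"
```

```text
[0.68 0.05 0.46] [ 0.5645 -0.045   0.0084]
[-0.38 -0.5  -0.03] [ 0.5645 -0.045   0.0084]
```

View pics/d3.png

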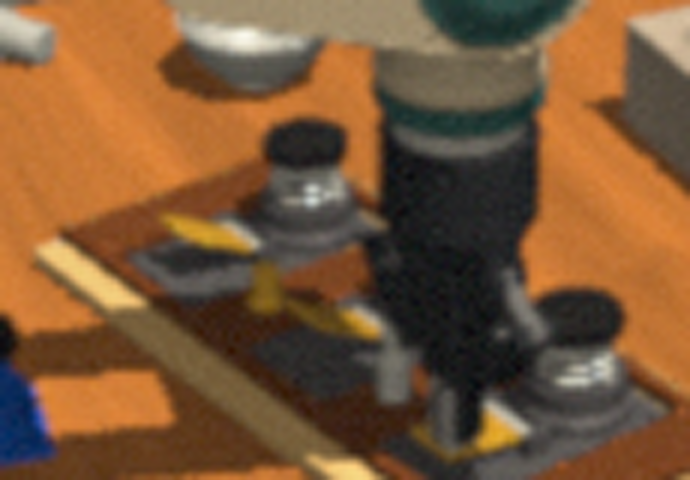

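The tag's outer edge has dropped from row 403 to about 435. Going on until the stop shows as a force rise.

Request:
{"method": "carry_out", "body": {
  "commands": [
    {"slide": [0, 0, -0.0015], "roll": 0},
    {"slide": [0, 0, -0.0015], "roll": 0},
    {"slide": [0, 0, -0.001], "roll": 0},
    {"slide": [0, 0, 0], "roll": 0},
    {"slide": [0, 0, 0], "roll": 0}
  ]
}}

```text
clock: 18.65
tcp_pos: [0.5645, -0.045, 0.0043]
tool_rot: [0.703, -0.08, 0.703, 0.08]
contact_force: [-0.3, 0.2, -0.7]
gripper_width: 0.0004
```

Request:
{"method": "carry_out", "body": {
  "commands": [
    {"slide": [0, 0, -0.001], "roll": 0},
    {"slide": [0, 0, -0.001], "roll": 0},
    {"slide": [0, 0, 0], "roll": 0},
    {"slide": [0, 0, 0], "roll": 0},
    {"slide": [0, 0, 0], "roll": 0}
  ]
}}

```text
clock: 19.15
tcp_pos: [0.5645, -0.045, 0.0024]
tool_rot: [0.703, -0.08, 0.703, 0.08]
contact_force: [0.2, 0.2, -0.0]
gripper_width: -0.0002
```

Request:
{"method": "carry_out", "body": {
  "commands": [
    {"slide": [0, 0, -0.001], "roll": 0},
    {"slide": [0, 0, 0], "roll": 0},
    {"slide": [0, 0, 0], "roll": 0},
    {"slide": [0, 0, 0], "roll": 0},
    {"slide": [0, 0, 0], "roll": 0}
  ]
}}

```text
clock: 19.65
tcp_pos: [0.5644, -0.045, 0.0014]
tool_rot: [0.703, -0.08, 0.703, 0.08]
contact_force: [0.7, 0.4, 0.2]
gripper_width: 0.0002
```

Request:
{"method": "carry_out", "body": {
  "commands": [
    {"slide": [0, 0, -0.001], "roll": 0},
    {"slide": [0, 0, 0], "roll": 0},
    {"slide": [0, 0, 0], "roll": 0},
    {"slide": [0, 0, 0], "roll": 0},
    {"slide": [0, 0, 0], "roll": 0}
  ]
}}

```text
clock: 20.15
tcp_pos: [0.5646, -0.0451, 0.001]
tool_rot: [0.703, -0.08, 0.703, 0.08]
contact_force: [-2.3, 0.3, 4.3]
gripper_width: -0.0004
```

```bash
python3 -c "
from h import *
look('d4',3)"
```

```text
[-2.47 -0.04  5.89] [ 0.5646 -0.0451  0.001 ]
[-2.85  0.39  5.58] [ 0.5646 -0.0451  0.001 ]
[-3.21 -0.16  6.  ] [ 0.5646 -0.0451  0.001 ]
```

View pics/d4.png

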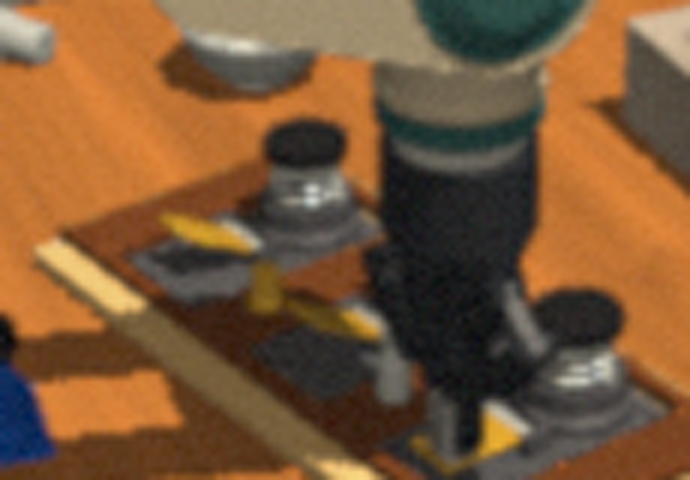

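The hard stop came at tip z ≈ 0.0245, which matches the tag lying level at 25 mm. Lifting clear to check.

Request:
{"method": "carry_out", "body": {
  "commands": [
    {"slide": [0, 0, 0.015], "roll": 0},
    {"slide": [0, 0, 0.025], "roll": 0},
    {"slide": [0, 0, 0.04], "roll": 0},
    {"slide": [0, 0, 0.04], "roll": 0},
    {"slide": [-0.03, -0.02, 0.02], "roll": 0}
  ]
}}

```text
clock: 20.8
tcp_pos: [0.5371, -0.0642, 0.1454]
tool_rot: [0.705, -0.081, 0.7, 0.08]
contact_force: [0.3, -0.9, 0.8]
gripper_width: -0.0003
```

Request:
{"method": "carry_out", "body": {
  "commands": [
    {"slide": [-0.03, -0.04, 0.02], "roll": 0},
    {"slide": [-0.03, -0.04, 0.02], "roll": 0},
    {"slide": [-0.02, -0.045, 0.02], "roll": 0},
    {"slide": [0, -0.045, 0], "roll": 0},
    {"slide": [0, 0, 0], "roll": 0}
  ]
}}

```text
clock: 21.3
tcp_pos: [0.4591, -0.231, 0.1979]
tool_rot: [0.703, -0.079, 0.702, 0.077]
contact_force: [1.2, 1.5, -0.4]
gripper_width: -0.0001
```

```bash
python3 -c "
from h import *
look('e1',2)
cv2.imwrite('pics/e1t.png',cv2.resize(robot.read_camera('top')[110:240,160:340,::-1],None,fx=4.4,fy=4.4,interpolation=cv2.INTER_CUBIC))"
```

```text
[-0.01  0.36 -0.44] [ 0.4594 -0.2287  0.1972]
[-0.78 -0.49 -0.61] [ 0.4597 -0.2273  0.1969]
```

View pics/e1.png

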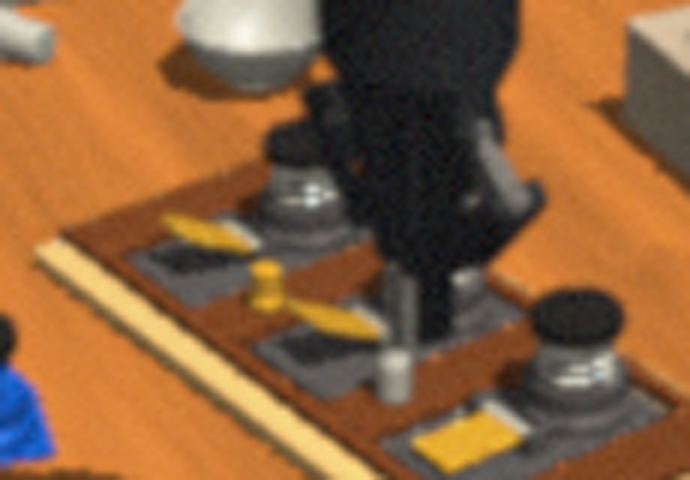

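View pics/e1t.png

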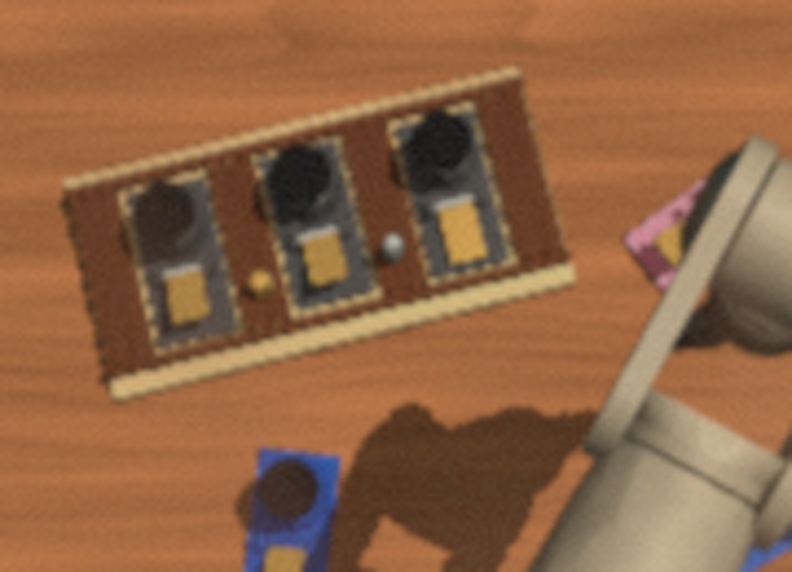

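The right tag, at side crop (468,440), lies flat and appears longer from above. The left and middle tags are still raised. The pads, bush and punch are unchanged, and the arm is clear. Handing in.

```bash
python3 -c "
from h import *
print(robot.read_state()['clock'],robot.sign_off())"
```

```text
the job is handed in; nothing more can be done
21.45 None
```

I pressed the three pads about 10 mm from left to right, pushed the right mount's tag down flat, moved clear and handed in at 21.45 s.

| Mount | Force for 10 mm | Result |
|---|---|---|
| Left | about 8.5–9 N | medium |
| Middle | about 14.5 N | stiffest |
| Right | about 4 N | softest |

**Tag:** it met its stop at a fingertip height of about 24.5 mm, against 25 mm expected, with about 6 N on the wrist.

**Last pictures:** the right tag is flat and the left and middle tags are still raised. The left and right pads are back up in the side view. The middle pad is hidden there after the last moves, but looks unchanged from above and had sprung back in an earlier picture. The mounts, bush and punch look unmoved. The last force readings were near zero with the arm clear. I did not compare the other bystanders before and after.

**What disagreed:** contact came about 23 mm lower than the reported tool height implied, on all three pads. I used the contact forces and the side view for height instead of the reported value. The side view could not confirm contact when the fingers first touched the tag. The later pictures, the stop force and the final views did.

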